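# Clip the sample tube into the tilted mixer

## Task

Load the blue-capped glass tube from the white cradle into the tilted mixer head: cap at the upper end, tube centred along the head, pressed fully home into both sprung clips. Keep hold of the tube until all the jaws have closed round it, only then let go and leave it held there. Do not let the tube fall on the bench, and leave the bottle, jar and beaker alone.

Things in the scene. Friction and masses are not known exactly. Their poses are not given: they have to be found in the camera images.
- tube_mid (a point): centre of the sample tube, on its axis half-way along. Sealed rigid glass tube, 200 mm long, 28 mm diameter, paper band round the middle where it is gripped, blue cap 32 mm diameter on the last 22 mm of one end; 100 to 210 g. x axis runs along the tube towards the cap; y, z turn as it rolls. Starts lying level in the white cradle, axis 55 mm above the bench.
- tube_cap (a point): outer end face of the tube's blue cap, on the axis, 100 mm from the tube's centre.
- cradle_mid (a point): above the middle of the white cradle, at the tube's starting axis, 55 mm above the bench. Fixed, 170 x 70 mm, floor 10 mm thick; x axis along it. Two V rests, 14 mm thick, stand 60 mm either side of the middle, up to 57 mm above the bench; between them nothing stands above the floor.
- head: holder head of the tube mixer, fixed on a cream base, leaning 30 degrees. Origin: where the tube's centre must end, 155 mm above the bench. x axis: up the slope, 30 degrees above level, away from the robot: the tube lies along it, cap at +x. z axis: out of the clips, 30 degrees from vertical, leaning to the robot; press the tube in along -z. Clear behind the tube between the clips: 42 mm from its axis.
- clip_low (a point): lower sprung clip, where the tube's axis passes through it: 55 mm down the slope from the head's origin; axes as the head's. 20 mm wide along x. A black V seat behind the tube and two teal jaws, 20 mm apart at the narrowest, with flared lips about 40 mm apart at the tips, 33 mm out (+z). The tube meets them about 22 mm out; pushing in takes 5 to 15 N in all; they snap back round it at z = 0.
- clip_high (a point): upper sprung clip, the same as the lower one, 55 mm up the slope from the head's origin. Between the two clips the tube is free to be held over 43 mm either side of the head's origin.
- jaw_low_left (a joint): sprung jaw of the lower clip, +y side of the head; rad, 0 = shut with the clip empty, about 0.02 shut on the tube, 0.1 to 0.14 at the widest as the tube passes; a light spring always closes it.
- jaw_low_right (a joint): sprung jaw of the lower clip, -y side of the head; rad, 0 = shut with the clip empty, about 0.02 shut on the tube, 0.1 to 0.14 at the widest as the tube passes; a light spring always closes it.
- jaw_high_left (a joint): sprung jaw of the upper clip, +y side of the head; rad, 0 = shut with the clip empty, about 0.02 shut on the tube, 0.1 to 0.14 at the widest as the tube passes; a light spring always closes it.
- jaw_high_right (a joint): sprung jaw of the upper clip, -y side of the head; rad, 0 = shut with the clip empty, about 0.02 shut on the tube, 0.1 to 0.14 at the widest as the tube passes; a light spring always closes it.
- amber_bottle: amber glass bottle with black cap, 64 mm across, 170 mm tall; a bystander, loose. Origin at the centre of its underside.
- white_jar: white plastic jar, 80 mm across, 110 mm tall; a bystander, loose. Origin at the centre of its underside.
- beaker: open glass beaker, 72 mm across, 90 mm tall; a bystander, loose. Origin at the centre of its underside.
Mind the look-alikes: they are no part of the job. Of the things like the part that bears tube_mid, leave any that is green or purple; of the rest the smaller one is meant.

How it is judged (in metres and radians):
On the way:
1. the tube is home in both clips with all four jaws closed on it, while the gripper still holds it (x of tube_mid in the frame of head between -0.012 and 0.012 m and y of tube_mid in the frame of head between -0.005 and 0.005 m and z of tube_mid in the frame of head between -0.005 and 0.005 m and x of tube_cap in the frame of head above 0.08 m and angle between the x axis of tube_mid and the x axis of head, either way round below 0.1 rad and value of joint each of jaw_low_left, jaw_low_right, jaw_high_left, jaw_high_right below 0.06 rad and contact force between the fingers and tube above 1 N), for 0.2 s.
At the end, for the whole second after the job is handed in: The tube rests still in both clips, its centre within 12 mm along the head and 5 mm across and in depth of the head's origin, parallel to the head within 0.1 rad, cap at the upper end, all four jaws closed on it (each below 0.06 rad), and let go (x of tube_mid in the frame of head between -0.012 and 0.012 m and y of tube_mid in the frame of head between -0.005 and 0.005 m and z of tube_mid in the frame of head between -0.005 and 0.005 m and x of tube_cap in the frame of head above 0.08 m and angle between the x axis of tube_mid and the x axis of head, either way round below 0.1 rad and value of joint each of jaw_low_left, jaw_low_right, jaw_high_left, jaw_high_right below 0.06 rad and linear speed of tube below 0.01 m/s); the robot touches nothing.
It fails at once if the tube falls on the bench (height (world z) of tube_mid below 0.035 m).
It fails at once if the amber bottle is pushed more than 30 mm or knocked over (distance of amber_bottle from where it was at the start of the episode above 0.03 m or angle between amber_bottle's own z axis and vertical above 0.4 rad).
It fails at once if the white jar is pushed more than 30 mm or knocked over (distance of white_jar from where it was at the start of the episode above 0.03 m or angle between white_jar's own z axis and vertical above 0.4 rad).
It fails at once if the beaker is pushed more than 30 mm or knocked over (distance of beaker from where it was at the start of the episode above 0.03 m or angle between beaker's own z axis and vertical above 0.4 rad).
It also fails if it takes over 48 s, if anything falls off the work surface, if the arm or the gripper's body presses on something with over 40 N, if the wrist force passes 120 N, or if a joint passes its speed limit or range.

## Robot

A 6-joint arm with a two-finger parallel gripper is mounted at the origin on the work surface. World frame = base frame: x ahead of the robot, y to its left, z up, the work surface at z = 0. Lengths are in mm, angles in degrees, forces in N, time in s.
With the tool pointing down it reaches from about 325 to 875 mm from the base axis. Payload 4.4 kg.
Tool frame: the origin (TCP) lies at the very end of the fingers, on their centre line; the grasp point (between the pads) lies 19 mm behind it; z points along the fingers, y is the line along which they close (so a half turn about z gives the same grasp; the last joint's range is limited). The gripper opens to 85 mm and grips with 20 to 120 N. Pads are 22 mm wide; open, the fingers measure 114 mm over their backs; the gripper's body (76 mm by 85 mm) begins 54 mm behind the grasp point. The pads swing forward as they close: fully open they stand 13 mm farther back than shut.
Start: joints at [-74.57, 11.837, 88.321, -0, 79.842, -8.623], TCP at [234.346, -525.08, 231.282] pointing down, gripper open.
Joint ranges: [-156.59, 156.59], [-49.26, 127.26], [12.9, 141.05], [-63.56, 243.56], [4.71, 150.69], [-161.64, 161.64]. Speed limits (degrees/s): [159.86, 159.86, 180, 180, 180, 180].

## Interface

Orientations are given as [roll, pitch, yaw] about the fixed x, y, z axes, in that order (R = Rz(yaw) Ry(pitch) Rx(roll)).
In Python, from cell import manip gives the robot as it stands.
- The arm moves only by the tool apply_moves, never from a script. Its argument "commands" is a list that holds one entry, the list of rows, each a list of 7 numbers: the shift along the tool's x, y, z in mm, then the turn, a rotation vector about the tool's x, y, z in rad, then the finger opening in mm, from 0 to 85.4. A call has 1 to 20 rows; each row is the pose to reach, as a shift and turn from the pose commanded when the call began, along the tool's axes at that moment; what a row does not reach only later rows make up. A row lasts 1/10 s, in which the tool goes at most 50 mm and 8.59 degrees, less where a joint would pass 70% of its speed; a pose out of reach is approached as far as the arm can. A call with a gripper value outside its range is refused whole. The fingers move at their own pace and stop on an object; "newtons" is the grip in N (left out, the last holds). Time passes only in rows, so rows that repeat a pose let the fingers close. It gives the time, the measured TCP pose, the force, the opening and the grip force at its end, in the units of the state.
- manip.get_state(): the state, without advancing time (a new reading comes with each control period).
- manip.snapshot(name): name is "scene" or "side" or "wrist"; returns a dict with "pixels" (384x512x3 uint8, red, green, blue), "camera_matrix" (3x3 intrinsics, pixels), "dist_coeffs" ([k1, k2, p1, p2, k3] as OpenCV has them; the pictures are not rectified), "extrinsics" (4x4, takes a point from world to camera coordinates); the wrist camera has in their place "hand_eye" (4x4, takes a point from camera to tool coordinates, whose origin is the TCP and whose axes are the flange's). Camera axes: x right, y down, z forward; pixel columns grow to the right and rows downward; lengths in mm; the calibration is good to about 2 mm. A picture is of the moment at which its call begins: read the wrist's pose just before it. There is no depth.
- manip.sign_off(): hands the job in; it is judged then, once.
The state is a dict: "time_s": time; "joint_pos": joint angles; "joint_velocities": joint speeds; "tau": joint torques, N m; "ee_pos": TCP position; "ee_rot": TCP orientation; "force": force on the tool from outside, world axes, zero at the start; "moment": the same for the moment, N m; "grip_width": finger opening in mm; "finger_force": force on a finger pad.
Only numpy, scipy, OpenCV 4.12 (cv2) and the standard library are available. Lean on these libraries where they do the work, as an engineer would, in place of code of your own. Each camera call takes 0.05 s, during which the arm holds its last target. There are 200 camera calls.

## Working session

There is one attempt and no reset: what is moved stays moved. The work goes in short steps, Python scripts to look and compute and a tool call to move; the robot and the scene stay as the last step left them, time stands still between calls to the robot, and variables do not carry over. Pictures are saved under pics/ and viewed, at most 10 in all, crops included, and the job is handed in when it is done.

Besides the shell and the picture viewer there is one more tool, called after "Emit:" by a JSON object that holds its "op" and its "data", one argument or row to a line. apply_moves: Moves the arm, as the interface text tells. Its arguments: {"type":"object","properties":{"commands":{"type":"array","items":{"type":"array","items":{"type":"array","items":{"type":"number"}}}},"newtons":{"type":"number"}},"required":["commands"]}

```bash
mkdir -p pics; ls
python3 - <<'E'
from cell import manip
import cv2,numpy as np
print(manip.get_state())
for n in("scene","side"):
    s=manip.snapshot(n); cv2.imwrite(f"pics/{n}0.png",s["pixels"][:,:,::-1])
    np.savez(f"{n}0.npz",**s)
    print(n,s["camera_matrix"],s["dist_coeffs"],s["extrinsics"])
E
```

```text
pics
{'time_s': 0.0, 'joint_pos': array([-7.45715950e+01,  1.18835632e+01,  8.84078753e+01, -8.88508676e-04,
        7.98407061e+01, -8.62268565e+00]), 'joint_velocities': array([ 0.07549926,  0.03879695,  0.00765746,  0.00768957,  0.03931289,
       -0.1177129 ]), 'tau': array([-5.05231601e-04, -3.83037686e+01, -2.91601378e+01, -4.57260458e-04,
        1.05166089e-02,  1.67296696e-05]), 'ee_pos': array([ 234.12112468, -524.32790463,  230.10709481]), 'ee_rot': array([-1.79869218e+02, -1.89476777e-02,  2.40512267e+01]), 'force': array([ 0.56176681, -0.434989  , -0.54124029]), 'moment': array([ 0.04295523,  0.00035932, -0.02652037]), 'finger_force': 0.0, 'grip_width': 85.64326883079949}
scene [[386.63359499   0.         261.15944497]
 [  0.         386.63359499 189.27893618]
 [  0.           0.           1.        ]] [-0.11809931  0.          0.          0.          0.        ] [[-4.80934044e-01  8.76593491e-01 -1.69202791e-02  2.57325369e+02]
 [ 6.95274270e-01  3.69556022e-01 -6.16459274e-01 -3.15849809e+02]
 [-5.34131196e-01 -3.08240487e-01 -7.87204972e-01  1.65815040e+03]
 [ 0.00000000e+00  0.00000000e+00  0.00000000e+00  1.00000000e+00]]
side [[481.31303478   0.         261.72249759]
 [  0.         481.31303478 193.64274056]
 [  0.           0.           1.        ]] [-0.20868739  0.          0.          0.          0.        ] [[-8.77820163e-01 -4.78919563e-01 -8.23493507e-03  4.75546028e+02]
 [-2.42065039e-01  4.58389474e-01 -8.55151219e-01  2.52003248e+02]
 [ 4.13323456e-01 -7.48675592e-01 -5.18313205e-01  1.32990056e+03]
 [ 0.00000000e+00  0.00000000e+00  0.00000000e+00  1.00000000e+00]]
```

View pics/scene0.png

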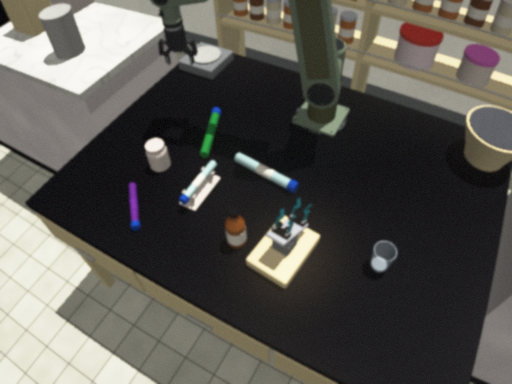

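View pics/side0.png

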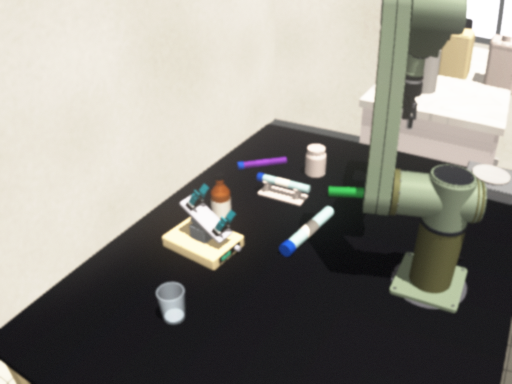

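The scene view shows four possible tubes: green (210,132), purple (134,205), a large glass tube loose on the bench (265,171), and a smaller blue-capped tube in the white cradle (200,182). The side view shows that last one at (284,183). I choose the small cradle tube. The mixer head is at (287,230) in scene and (208,215) in side. Next is one close crop to check the choice.

Run:
```python
import cv2,numpy as np
a=cv2.imread("pics/scene0.png");b=cv2.imread("pics/side0.png")
f=lambda im,x,y,w,h:cv2.resize(im[y:y+h,x:x+w],(400,300),interpolation=cv2.INTER_CUBIC)
c=np.vstack([np.hstack([f(a,165,145,80,60),f(b,245,160,80,60)]),np.hstack([f(a,240,190,100,75),f(b,155,175,100,75)])])
cv2.imwrite("pics/crop1.png",c)
```

```text
(no output)
```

View pics/crop1.png

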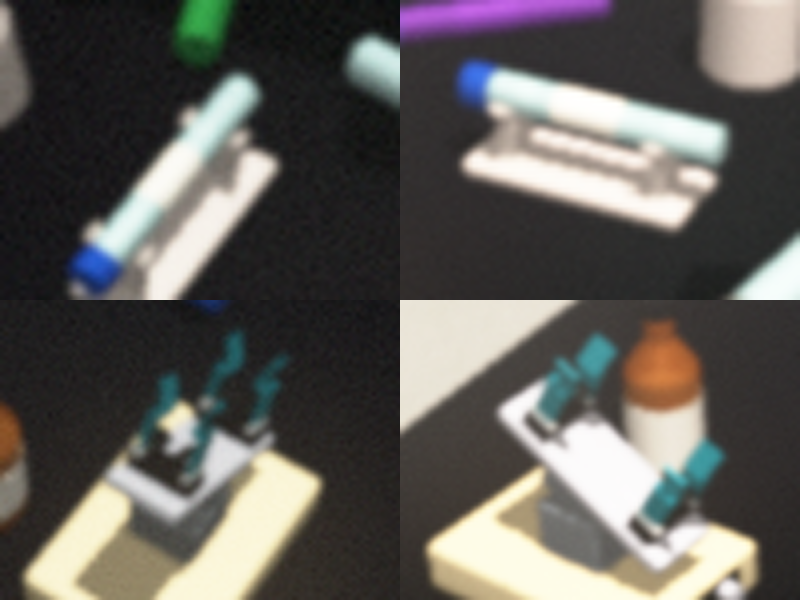

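The crops confirm the smaller tube lies in the white cradle. Its cap is at scene (183,199) and side (257,177), and its bottom end at scene (214,162) and side (309,189). The head has two teal jaw pairs. I'll triangulate these points.

```bash
cat > h.py <<'E'
import cv2,numpy as np
from scipy.spatial.transform import Rotation as Ro
def ray(s,p,tool=None):
    n=cv2.undistortPoints(np.array([[p]],float),s["camera_matrix"],s["dist_coeffs"])[0,0]
    d=np.array([n[0],n[1],1.])
    if tool is None:
        E=s["extrinsics"];R=E[:3,:3].T;c=-R@E[:3,3]
    else:
        M=tool@s["hand_eye"];R=M[:3,:3];c=M[:3,3]
    d=R@d;return c,d/np.linalg.norm(d)
def plane(r,z): c,d=r;return c+d*(z-c[2])/d[2]
def tri(*rs):
    A=sum(np.eye(3)-np.outer(d,d) for c,d in rs);b=sum((np.eye(3)-np.outer(d,d))@c for c,d in rs)
    X=np.linalg.solve(A,b);return X,[np.linalg.norm(np.cross(X-c,d)) for c,d in rs]
def toolT(st):
    T=np.eye(4);T[:3,:3]=Ro.from_euler("xyz",st["ee_rot"],degrees=True).as_matrix();T[:3,3]=st["ee_pos"];return T
E
python3 - <<'E'
from h import *
np.set_printoptions(precision=1,suppress=True)
S=dict(np.load("scene0.npz"));D=dict(np.load("side0.npz"))
for n,a,b,z in [("cap",(182.6,199.4),(257.4,176.6),55),("end",(214,162),(309.4,189),55),("hi",(287,213.5),(200.3,188.8),211),("lo",(304.75,201.5),(227.8,216.5),156)]:
    X,e=tri(ray(S,a),ray(D,b));print(n,X,e,plane(ray(S,a),z),plane(ray(D,b),z))
print("bottle",plane(ray(S,(236,243)),0),"jar",plane(ray(S,(160,168)),0),"bigtube",plane(ray(S,(236,156)),20),plane(ray(S,(296,187)),20))
E
```

```text
cap [ 679.4 -225.7   56.9] [np.float64(3.577167793723812), np.float64(3.57716779372372)] [ 675.7 -230.5   55. ] [ 680.7 -222.9   55. ]
end [ 478.2 -230.    54.3] [np.float64(0.6960923754152698), np.float64(0.6960923754153904)] [ 479.3 -228.9   55. ] [ 477.8 -230.1   55. ]
hi [656.2 154.3 208.2] [np.float64(0.37828082173842764), np.float64(0.3782808217385334)] [657.7 154.8 211. ] [653.3 158.7 211. ]
lo [556.3 168.3 153.1] [np.float64(1.2482610586918157), np.float64(1.2482610586919476)] [557.3 168.  156. ] [553.9 173.6 156. ]
bottle [710.1   0.8   0. ] jar [ 565. -432.    0.] bigtube [ 388.4 -191.1   20. ] [417.9  79.6  20. ]
```

The triangulation checks out. Cap to end is 201 mm at a height of about 55, and the jaw tips sit at the expected heights (208 and 153) and about 113 mm apart. The tube centre is about (578.5,-228) with yaw about 1°. The head origin is about (622,159,153) with yaw about -8°. I'll move above the tube and look with the wrist camera.

Emit:
{"op": "apply_moves", "data": {
  "commands": [
    [[45,-13,0,0,0,0.04,85],[90,-26,0,0,0,0.08,85],[135,-40,0,0,0,0.12,85],[180,-53,0,0,0,0.16,85],[225,-67,0,0,0,0.2,85],[270,-80,0,0,0,0.24,85],[315,-94,0,0,0,0.28,85],[360,-107,0,0,0,0.32,85],[400,-119,0,0,0,0.36,85],[425,-127,0,0,0,0.39,85],[435,-130,0,0,0,0.4,85],[435,-130,0,0,0,0.4,85],[435,-130,0,0,0,0.4,85],[435,-130,0,0,0,0.4,85]]
  ]
}}

```text
time_s: 1.5
ee_pos: [577.5, -230.4, 231.2]
ee_rot: [180.0, 0.0, 1.0]
force: [0.3, -0.6, -0.3]
grip_width: 84.8
finger_force: 0.0
```

Run:
```python
from h import *
from cell import manip
st=manip.get_state();s=manip.snapshot("wrist");cv2.imwrite("pics/w1.png",s["pixels"][:,:,::-1])
np.savez("w1.npz",T=toolT(st),**s);print(st["ee_pos"],st["ee_rot"],st["joint_pos"],st["time_s"]);print(s["hand_eye"])
```

```text
[ 577.49977278 -230.35933536  231.17558629] [1.79987712e+02 4.12036915e-02 1.03799958e+00] [-2.96996007e+01  1.74762400e+01  8.13355228e+01 -3.19967944e-02
  8.12173731e+01  5.92672888e+01] 1.5
[[ 1.73118641e-04 -9.52457676e-01 -3.04670880e-01  7.83946407e+01]
 [ 9.99999921e-01  5.58324180e-05  3.93672713e-04  3.80101130e-02]
 [-3.57946085e-04 -3.04670925e-01  9.52457610e-01 -1.43110170e+02]
 [ 0.00000000e+00  0.00000000e+00  0.00000000e+00  1.00000000e+00]]
```

View pics/w1.png

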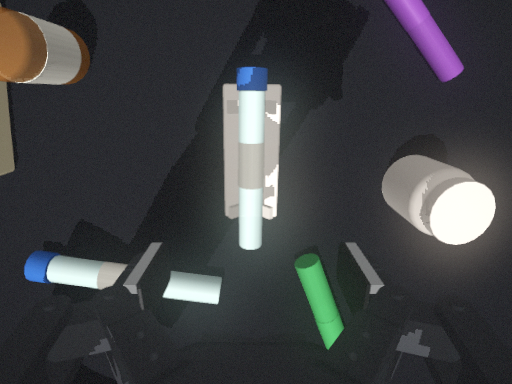

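The wrist view shows the tube upright in the image. The cap is at (252,78), the band spans rows 139–187, and the bottom end is at (250,247). The jar, bottle and look-alikes are clear of it.

Run:
```python
from h import *
np.set_printoptions(precision=1,suppress=True)
s=dict(np.load("w1.npz"));T=s["T"];im=s["pixels"].astype(int)
for r in (80,120,160,200,235):
    m=np.where(im[r,230:275].sum(1)>0)[0]; print(r,im[r,232:274:3].tolist()) if r==120 else None
for p,z in [((252.3,80),55),((251.5,139),58),((251.2,187),58),((250,240),55),((251.5,67),55),((250.2,248),55),((224,216),18)]:
    print(p,plane(ray(s,p,T),z))
```

```text
120 [[189, 183, 177], [188, 183, 177], [186, 189, 183], [213, 230, 225], [231, 248, 244], [243, 255, 255], [245, 255, 255], [245, 255, 255], [237, 255, 251], [226, 243, 239], [197, 213, 210], [190, 185, 179], [188, 184, 177], [189, 183, 176]]
(252.3, 80) [ 671.6 -228.    55. ]
(251.5, 139) [ 611.2 -228.2   58. ]
(251.2, 187) [ 557.1 -228.8   58. ]
(250, 240) [ 488.7 -228.4   55. ]
(251.5, 67) [ 684.2 -227.    55. ]
(250.2, 248) [ 477.8 -228.9   55. ]
(224, 216) [ 503.9 -193.6   18. ]
```

The tube centre is about (584,-228.3), the yaw about 0.2° and the heights are consistent. Descending and gripping.

Emit:
{"op": "apply_moves", "data": {
  "commands": [
    [[3,-1,40,0,0,0.007,85],[6,-2,80,0,0,0.014,85],[6,-2,120,0,0,0.014,85],[6,-2,150,0,0,0.014,85],[6,-2,170,0,0,0.014,85],[6,-2,185,0,0,0.014,85],[6,-2,195,0,0,0.014,85],[6,-2,195,0,0,0.014,85],[6,-2,195,0,0,0.014,20],[6,-2,195,0,0,0.014,20],[6,-2,195,0,0,0.014,20],[6,-2,195,0,0,0.014,20],[6,-2,195,0,0,0.014,20],[6,-2,195,0,0,0.014,20],[6,-2,195,0,0,0.014,20],[6,-2,195,0,0,0.014,20]]
  ],
  "newtons": 60
}}

```text
time_s: 3.15
ee_pos: [585.3, -227.7, 37.5]
ee_rot: [179.9, -0.1, 0.3]
force: [-2.3, 0.1, 6.3]
grip_width: 26.2
finger_force: 59.1
```

Emit:
{"op": "apply_moves", "data": {
  "commands": [
    [[0,0,-10,0,0,0,20],[0,0,-30,0,0,0,20],[0,0,-70,0,0,0,20],[0,0,-115,0,0,0,20],[0,0,-160,0,0,0,20],[0,0,-200,0,0,0,20],[0,0,-225,0,0,0,20],[0,0,-235,0,0,0,20],[0,0,-235,0,0,0,20]]
  ]
}}

```text
time_s: 4.05
ee_pos: [585.0, -226.9, 272.4]
ee_rot: [180.0, -0.1, 0.3]
force: [0.1, 0.0, -2.7]
grip_width: 26.4
finger_force: 59.2
```

```bash
cat >> h.py <<'E'
OFF=np.array([-1,0,-17.5])
def headR(yaw):
    h=np.array([np.cos(yaw),np.sin(yaw),0]);x=h*np.cos(np.pi/6)+[0,0,.5];z=-h*.5+[0,0,np.cos(np.pi/6)]
    return np.c_[x,np.cross(z,x),z]
def goal(st,O,yaw,out):
    "tool shift (mm) and rotvec bringing the held tube's centre 'out' mm along head z above O"
    T=toolT(st);H=headR(yaw);R=np.c_[H[:,0],-H[:,1],-H[:,2]]
    t=np.array(O)+H[:,2]*out-R@OFF
    return T[:3,:3].T@(t-T[:3,3]),Ro.from_matrix(T[:3,:3].T@R).as_rotvec(),t
E
python3 - <<'E'
from h import *
from cell import manip
np.set_printoptions(precision=3,suppress=True)
st=manip.get_state();print(st["ee_pos"],st["ee_rot"],st["grip_width"],st["force"],st["time_s"]);print(goal(st,[622,159,154],np.radians(-8),110))
E
```

```text
[ 584.954 -226.947  272.419] [179.957  -0.113   0.341] 26.418786718406118 [ 0.13   0.045 -2.74 ] 4.05
(array([  -5.639, -392.332,   37.508]), array([-0.038,  0.521,  0.142]), array([577.058, 165.316, 234.607]))
```

Emit:
{"op": "apply_moves", "data": {
  "commands": [
    [[0,-35,0,0,0.04,0.01,20],[0,-75,0,0,0.09,0.02,20],[0,-115,0,-0.01,0.14,0.04,20],[0,-155,0,-0.01,0.19,0.05,20],[0,-195,5,-0.02,0.25,0.07,20],[-2,-235,10,-0.02,0.31,0.08,20],[-3,-275,15,-0.03,0.37,0.1,20],[-4,-315,20,-0.03,0.42,0.11,20],[-5,-350,27,-0.04,0.47,0.13,20],[-6,-375,33,-0.04,0.5,0.14,20],[-6,-388,36,-0.04,0.52,0.142,20],[-6,-392,37,-0.038,0.521,0.142,20],[-6,-392,37,-0.038,0.521,0.142,20],[-6,-392,37,-0.038,0.521,0.142,20]]
  ]
}}

```text
time_s: 5.45
ee_pos: [576.0, 164.2, 233.3]
ee_rot: [179.9, -29.8, -8.0]
force: [-0.2, 0.0, -1.7]
grip_width: 26.3
finger_force: 59.4
```

Run:
```python
from h import *
from cell import manip
st=manip.get_state();print(st["ee_pos"],st["ee_rot"],st["time_s"])
T=toolT(st);I={}
for n in("wrist","scene","side"):
    s=manip.snapshot(n);np.savez(n+"2.npz",T=T,**s);I[n]=s["pixels"][:,:,::-1]
f=lambda im,x,y,w,h:cv2.resize(im[y:y+h,x:x+w],(400,300),interpolation=cv2.INTER_CUBIC)
w=cv2.resize(I["wrist"],(400,300),interpolation=cv2.INTER_AREA)
cv2.imwrite("pics/c2.png",np.vstack([np.hstack([w,f(I["wrist"],128,0,256,192)]),np.hstack([f(I["scene"],230,160,120,90),f(I["side"],150,130,120,90)])]))
```

```text
[576.04451341 164.17904678 233.30545458] [179.93773202 -29.7964718   -8.01016975] 5.45
```

View pics/c2.png

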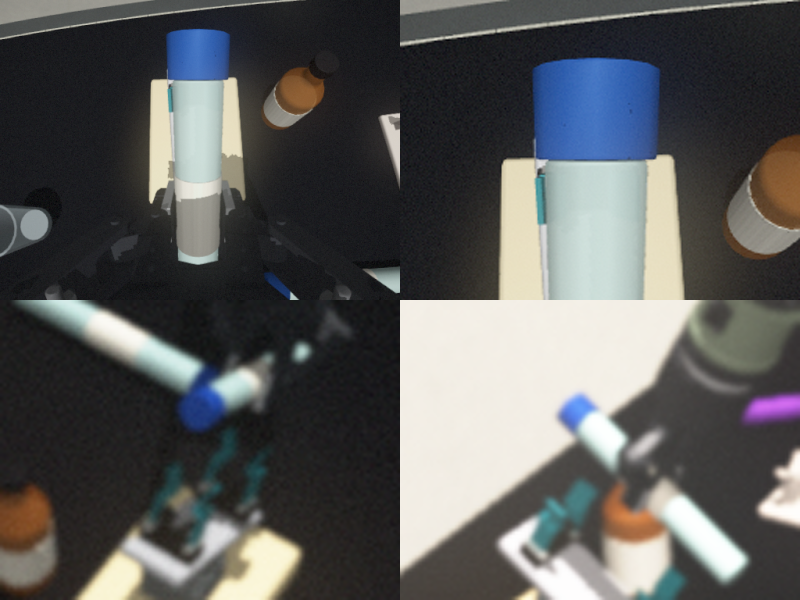

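The composite shows the tube held cap-up and tilted, but in the wrist view it hides the clips. Only the upper-left jaw shows, at about (216,110) in the full frame. I'll sidestep 75 mm so the wrist camera can see the jaws.

Emit:
{"op": "apply_moves", "data": {
  "commands": [
    [[-15,-25,-10,0,0,0,20],[-30,-50,-20,0,0,0,20],[-40,-75,-30,0,0,0,20],[-40,-75,-30,0,0,0,20],[-40,-75,-30,0,0,0,20]]
  ]
}}

```text
time_s: 6.1
ee_pos: [537.9, 246.2, 240.9]
ee_rot: [-180.0, -29.9, -8.0]
force: [-0.3, -0.4, -1.0]
grip_width: 26.6
finger_force: 59.7
```

Run:
```python
from h import *
from cell import manip
st=manip.get_state();print(st["ee_pos"],st["ee_rot"],st["time_s"])
T=toolT(st)
s=manip.snapshot("wrist");np.savez("w3.npz",T=T,**s)
cv2.imwrite("pics/w3.png",cv2.resize(s["pixels"][:,:,::-1],(800,600),interpolation=cv2.INTER_CUBIC))
```

```text
[537.86556485 246.18582848 240.85477489] [-179.99974352  -29.94589805   -7.96495823] 6.1
```

View pics/w3.png

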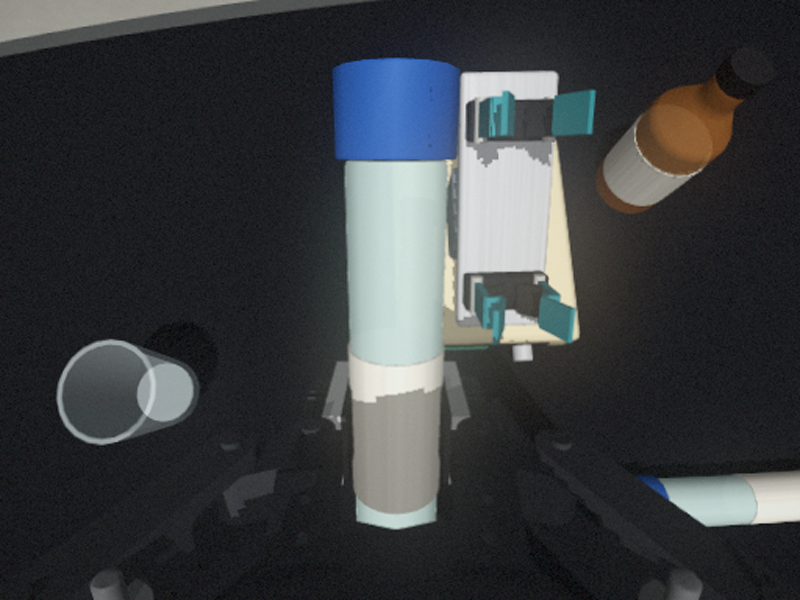

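The wrist view now shows both clips unobstructed: upper jaws at about (497,115) and (575,113), lower jaws at about (492,312) and (557,315) in 800x600 pixels. I'll zoom in for the lip tips.

Run:
```python
import cv2,numpy as np
im=np.load("w3.npz")["pixels"][:,:,::-1]
f=lambda x,y:cv2.resize(im[y:y+50,x:x+100],(800,400),interpolation=cv2.INTER_CUBIC)[:,:]
c=np.vstack([cv2.resize(f(290,48),(600,300)),cv2.resize(f(290,172),(600,300))])
cv2.imwrite("pics/w3z.png",c)
```

```text
(no output)
```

View pics/w3z.png

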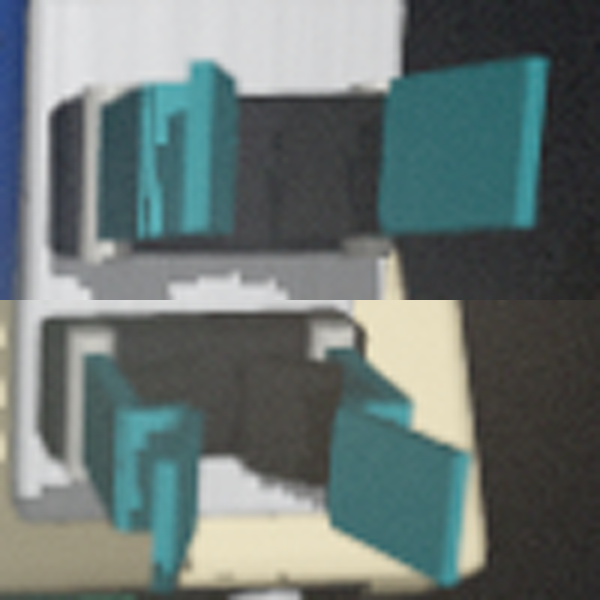

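The zoom shows the lip tip faces. In full-frame pixels the upper ones are (323.8,73) and (378.8,72.2), and the lower ones (317.5,209.5) and (366,208.7). I'll fit the head origin and yaw to these four rays.

Run:
```python
from h import *
from scipy.optimize import least_squares
from cell import manip
np.set_printoptions(precision=3,suppress=True)
s=dict(np.load("w3.npz"));T=s["T"]
P=[(323.8,73),(378.8,72.2),(317.5,209.5),(366,208.7)];A=[(55,1),(55,-1),(-55,1),(-55,-1)]
R=[ray(s,p,T) for p in P]
def res(v,pr=1):
    H=headR(v[3]);r=[]
    for (c,d),(x,sg) in zip(R,A):
        X=v[:3]+H@[x,sg*v[4],33];r+=list(np.cross(X-c,d))
    return r+[(v[2]-155)/2*pr]
for pr in (1,0):
    q=least_squares(res,[622,159,154,-.14,20],args=(pr,));print(q.x,np.degrees(q.x[3]),np.sqrt(2*q.cost),q.fun)
st=manip.get_state();q=least_squares(res,[622,159,154,-.14,20]).x
for o in (70,0):print(o,goal(st,q[:3],q[3],o))
```

```text
[623.602 158.805 154.891  -0.114  21.022] -6.555605027423129 0.4164770371592225 [ 0.024  0.204 -0.06   0.004 -0.137  0.082 -0.001 -0.235  0.056 -0.031
  0.184 -0.078 -0.054]
[623.639 158.761 154.773  -0.114  21.032] -6.556893873768624 0.4089943139089217 [ 0.016  0.176 -0.054 -0.006 -0.165  0.092  0.002 -0.209  0.051 -0.027
  0.207 -0.087 -0.   ]
70 (array([42.232, 74.567, 70.139]), array([ 0.013,  0.001, -0.022]), array([598.384, 161.703, 200.858]))
0 (array([ 42.319,  73.652, 140.133]), array([ 0.013,  0.001, -0.022]), array([633.155, 157.707, 140.236]))
```

Run:
```python
from h import *
np.set_printoptions(precision=1,suppress=True)
s=dict(np.load("w3.npz"))
k=lambda u,v:((u+.5)*.64-.5,(v+.5)*.64-.5)
for n,p,z in [("capend",(397,59),-33.5),("capend",(397,65),-17.5),("capinner",(397,159),-33.5),("body",(395.5,250),-17.5),("bandtop",(396,358),-31.5),("low",(397,510),-17.5)]:
    print(n,plane(ray(s,k(*p),np.eye(4)),z))
```

```text
capend [ 97.9   0.3 -33.5]
capend [ 99.3   0.3 -17.5]
capinner [ 76.7   0.3 -33.5]
body [ 51.9  -0.  -17.5]
bandtop [ 25.5   0.1 -31.5]
low [-38.7   0.5 -17.5]
```

The head fit is consistent (free z of 154.8 against 155), and in the hand the tube's centre is within about 1 mm of the assumed offset. Approaching to 70 mm out.

Emit:
{"op": "apply_moves", "data": {
  "commands": [
    [[15,25,0,0.004,0,-0.007,20],[30,50,0,0.01,0,-0.015,20],[42,74,0,0.013,0.001,-0.022,20],[42,74.5,30,0.013,0.001,-0.022,20],[42,74.5,55,0.013,0.001,-0.022,20],[42,74.5,70,0.013,0.001,-0.022,20],[42,74.5,70,0.013,0.001,-0.022,20],[42,74.5,70,0.013,0.001,-0.022,20],[42,74.5,70,0.013,0.001,-0.022,20]]
  ]
}}

```text
time_s: 7.05
ee_pos: [598.4, 162.1, 201.9]
ee_rot: [-180.0, -30.1, -6.6]
force: [0.8, -0.3, -1.9]
grip_width: 26.3
finger_force: 59.8
```

Run:
```python
from h import *
from cell import manip
np.set_printoptions(precision=3,suppress=True)
st=manip.get_state();print(st["ee_pos"],st["force"],st["moment"],st["time_s"])
for o in (70,20,0):print(o,goal(st,[623.6,158.8,154.9],-.1144,o))
```

```text
[598.392 162.139 201.94 ] [ 0.766 -0.275 -1.904] [ 0.03   0.363 -0.05 ] 7.05
70 (array([-0.503,  0.441,  0.949]), array([-0.001, -0.001, -0.001]), array([598.382, 161.698, 200.866]))
20 (array([-0.564,  0.467, 50.949]), array([-0.001, -0.001, -0.001]), array([623.219, 158.844, 157.565]))
0 (array([-0.588,  0.477, 70.949]), array([-0.001, -0.001, -0.001]), array([633.153, 157.702, 140.245]))
```

Emit:
{"op": "apply_moves", "data": {
  "commands": [
    [[-0.5,0.5,20,0,0,0,20],[-0.5,0.5,36,0,0,0,20],[-0.5,0.5,44,0,0,0,20],[-0.5,0.5,48,0,0,0,20],[-0.5,0.5,52,0,0,0,20],[-0.5,0.5,55,0,0,0,20],[-0.5,0.5,58,0,0,0,20],[-0.5,0.5,61,0,0,0,20],[-0.5,0.5,64,0,0,0,20],[-0.5,0.5,67,0,0,0,20],[-0.5,0.5,69,0,0,0,20],[-0.5,0.5,71,0,0,0,20],[-0.5,0.5,71,0,0,0,20],[-0.5,0.5,71,0,0,0,20],[-0.5,0.5,71,0,0,0,20]]
  ]
}}

```text
time_s: 8.55
ee_pos: [632.4, 158.8, 139.9]
ee_rot: [-179.9, -30.0, -6.5]
force: [-7.7, 3.4, 8.6]
grip_width: 26.3
finger_force: 61.2
```

Run:
```python
from h import *
from cell import manip
np.set_printoptions(precision=3,suppress=True)
st=manip.get_state();print(st["ee_pos"],st["force"],st["moment"],st["time_s"])
H=headR(-.1144);print("force in head",H.T@st["force"])
print(goal(st,[623.6,158.8,154.9],-.1144,0)[:2])
T=toolT(st);I={}
for n in("wrist","scene","side"):
    s=manip.snapshot(n);np.savez(n+"4.npz",T=T,**s);I[n]=s["pixels"][:,:,::-1]
f=lambda im,x,y,w,h:cv2.resize(im[y:y+h,x:x+w],(400,300),interpolation=cv2.INTER_CUBIC)
cv2.imwrite("pics/c4.png",np.vstack([np.hstack([f(I["wrist"],0,0,512,384),f(I["wrist"],160,0,200,150)]),np.hstack([f(I["scene"],240,180,100,75),f(I["side"],155,165,100,75)])]))
```

```text
[632.437 158.836 139.93 ] [-7.669  3.414  8.643] [0.249 0.646 0.064] 8.55
force in head [-2.614  2.517 11.49 ]
(array([0.886, 1.045, 0.147]), array([-0.001,  0.   ,  0.   ]))
```

View pics/c4.png

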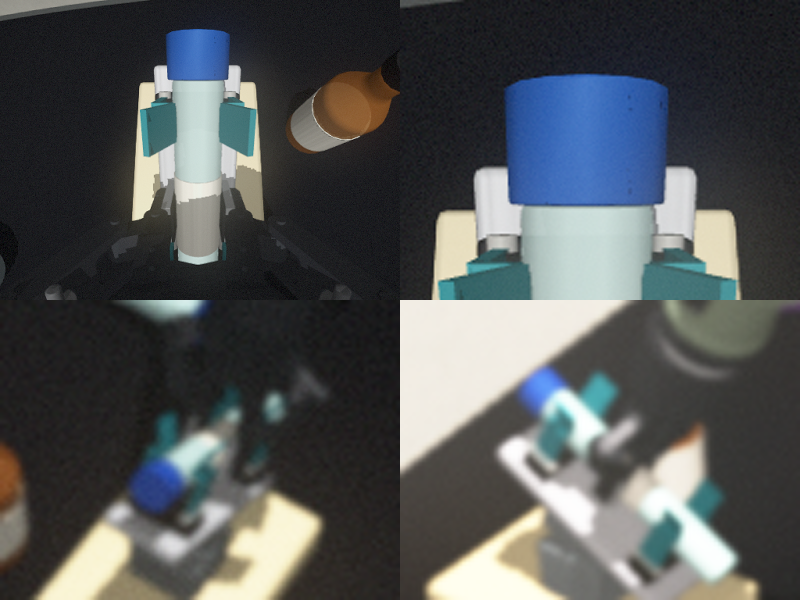

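The view shows the tube between all four jaws, the cap at the upper end and about symmetric, with upper jaw tips at about (183,165) and (323,165) in the full wrist frame. I'll measure the tip spacing numerically to see whether the jaws have closed.

Run:
```python
from h import *
np.set_printoptions(precision=1,suppress=True)
s=dict(np.load("wrist4.npz"));T=s["T"];im=s["pixels"].astype(int);H=headR(-.1144);O=np.array([623.6,158.8,154.9])
hp=lambda p,z:(lambda c,d:H.T@(c+d*((z-(H.T@(c-O))[2])/(H.T@d)[2])-O))(*ray(s,p,T))
teal=(im[:,:,1]-im[:,:,0]>25)&(im[:,:,2]-im[:,:,0]>25)
for r in (150,160,170,180,190):
    m=np.where(teal[r])[0];l=m[m<225];q=m[m>280]
    print(r,l.min(),l.max(),q.min(),q.max(),hp((l.min(),r),33),hp((q.max(),r),33))
# same on the open view: outer tip edges when shut
s=dict(np.load("w3.npz"));T=s["T"]
print([hp(p,33) for p in [(290+191/6,73),(290+545/6,72),(290+153/6,209.5),(290+463/6,208.7)]])
# tube axis: centre columns
s=dict(np.load("wrist4.npz"));T=s["T"]
b=(im[:,:,2]>im[:,:,0]+60)&(im[:,:,2]>im[:,:,1]+40)
for r in (50,70,90):
    m=np.where(b[r,150:350])[0]+150;print(r,m.min(),m.max(),hp((m.mean(),r),0))
```

```text
150 180 224 281 327 [62.2 24.3 33. ] [ 62.3 -22.6  33. ]
160 181 224 281 326 [59.  24.2 33. ] [ 59.  -22.6  33. ]
170 182 224 281 325 [55.7 24.1 33. ] [ 55.7 -22.5  33. ]
180 182 224 281 324 [52.3 24.4 33. ] [ 52.3 -22.4  33. ]
190 183 208 298 324 [48.8 24.3 33. ] [ 48.9 -22.6  33. ]
[array([54.8, 22.5, 33. ]), array([ 55.3, -22.5,  33. ]), array([-54.7,  22.8,  33. ]), array([-55.2, -22.1,  33. ])]
50 213 293 [96.3  1.1  0. ]
70 214 292 [88.8  1.1  0. ]
90 214 290 [81.1  1.5 -0. ]
```

The tips have opened only about 1 mm per jaw compared with empty (about 0.02 rad), so they are shut on the tube. A 1 mm nudge will confirm it is seated, by a steep force rise, with a hold for the "while gripped" condition.

Emit:
{"op": "apply_moves", "data": {
  "commands": [
    [[0,0,0.5,0,0,0,20],[0,0,1,0,0,0,20],[0,0,1,0,0,0,20],[0,0,1,0,0,0,20]]
  ]
}}

```text
time_s: 9.1
ee_pos: [632.5, 158.8, 139.9]
ee_rot: [-180.0, -30.0, -6.5]
force: [-13.9, 2.7, 14.8]
grip_width: 26.4
finger_force: 62.3
```

Run:
```python
from h import *
from cell import manip
np.set_printoptions(precision=2,suppress=True)
st=manip.get_state();print(st["ee_pos"],headR(-.1144).T@st["force"],st["moment"],goal(st,[623.6,158.8,154.9],-.1144,0)[0])
```

```text
[632.5  158.84 139.85] [-4.82  1.07 19.9 ] [ 0.09  0.98 -0.03] [0.87 1.06 0.05]
```

The TCP moved only 0.1 mm while the force rose 8 N, so the tube is seated on the V seats. I'll relax the press, let go and back out along +z.

Emit:
{"op": "apply_moves", "data": {
  "commands": [
    [[0,0,-1.5,0,0,0,20],[0,0,-1.5,0,0,0,20],[0,0,-1.5,0,0,0,60],[0,0,-1.5,0,0,0,60],[0,0,-1.5,0,0,0,60],[0,0,-1.5,0,0,0,60],[0,0,-1.5,0,0,0,60],[0,0,-1.5,0,0,0,60],[0,0,-10,0,0,0,60],[0,0,-25,0,0,0,60],[0,0,-50,0,0,0,60],[0,0,-80,0,0,0,60],[0,0,-110,0,0,0,60],[0,0,-110,0,0,0,60],[0,0,-110,0,0,0,60]]
  ]
}}

```text
time_s: 10.6
ee_pos: [578.6, 164.5, 234.7]
ee_rot: [-179.9, -30.1, -6.5]
force: [0.4, -0.6, 0.2]
grip_width: 60.0
finger_force: 0.0
```

Run:
```python
from h import *
from cell import manip
st=manip.get_state();print(st["ee_pos"],st["force"],st["finger_force"],st["time_s"])
T=toolT(st);I={}
for n in("wrist","scene","side"):
    s=manip.snapshot(n);np.savez(n+"5.npz",T=T,**s);I[n]=s["pixels"][:,:,::-1]
f=lambda im,x,y,w,h:cv2.resize(im[y:y+h,x:x+w],(400,300),interpolation=cv2.INTER_CUBIC)
cv2.imwrite("pics/c5.png",np.vstack([np.hstack([f(I["wrist"],0,0,512,384),f(I["wrist"],156,40,200,150)]),np.hstack([f(I["scene"],240,180,100,75),f(I["side"],155,165,100,75)])]))
```

```text
[578.64628666 164.46298159 234.68775644] [ 0.35873153 -0.57287861  0.24720981] 0.0 10.6
```

View pics/c5.png

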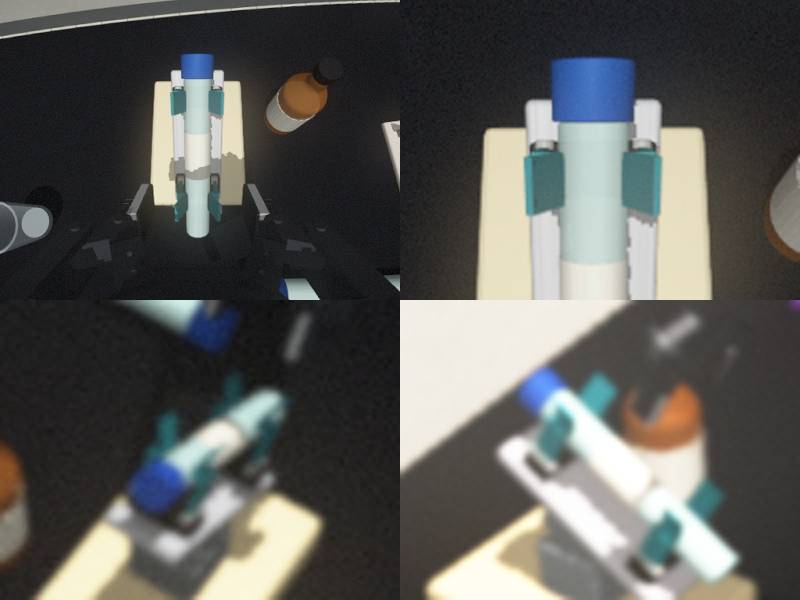

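The picture shows the tube held in both clips with all jaws symmetric, the cap at the upper end, and the gripper clear. Last is a quick check of the along-slope position (cap end row 69, cap shoulder row 101, low end row about 303 in the full frame).

Run:
```python
from h import *
np.set_printoptions(precision=1,suppress=True)
s=dict(np.load("wrist5.npz"));T=s["T"];im=s["pixels"].astype(int);H=headR(-.1144);O=np.array([623.6,158.8,154.9])
hp=lambda p,z:(lambda c,d:H.T@(c+d*((z-(H.T@(c-O))[2])/(H.T@d)[2])-O))(*ray(s,p,T))
for n,p,z in [("capend",(252,69),16),("capin",(252,101),16),("low",(252.5,303),5),("low",(252.5,303),14)]:print(n,hp(p,z))
teal=(im[:,:,1]-im[:,:,0]>25)&(im[:,:,2]-im[:,:,0]>25)
for r0,r1 in((112,150),(240,290)):
    ys,xs=np.where(teal[r0:r1,215:290]);print([hp((xs.min()+215,r0+ys[xs==xs.min()].mean()),33),hp((xs.max()+215,r0+ys[xs==xs.max()].mean()),33)], ys.min()+r0,ys.max()+r0)
```

```text
capend [97.6  1.3 16. ]
capin [75.9  1.3 16. ]
low [-107.4    1.     5. ]
low [-100.1    1.    14. ]
[array([60.8, 24.3, 33. ]), array([ 62.2, -21.7,  33. ])] 114 147
[array([-47.3,  25.1,  33. ]), array([-46.3, -22.3,  33. ])] 247 283
```

```bash
python3 -c "
from cell import manip
print(manip.sign_off())"
```

```text
the job is handed in; nothing more can be done
None
```

I loaded the blue-capped tube into both clips of the tilted head, cap at the upper end, and let go only after all four jaws had closed on it; the job is handed in at about 11 s, and my last check put the tube's centre about 2 mm along and 1 mm across from the head's origin.

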